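# Tip the torch down into its box and flip the lid shut

### The job

Put the torch to bed: with your fingertips push the standing black torch over so that it lies down lengthwise inside its wooden box, then push the yellow lid over from behind until it is fully shut. Push only: do not pick up or lift the torch, keep it inside its box, and leave the other things on the ledge where they are.

Things in the scene. Friction and masses are not known exactly. Their poses are not given: they have to be found in the camera images.
- torch_box: Brown wooden open box fixed to the ledge, 70 (its x) by 200 (its y) by 48 mm high outside, walls and floor 6 mm thick (inside 58 by 188, 42 deep). Origin: centre of its underside. At yaw 0 x points away from the robot, y to its left; yaw within 0.35 rad. Lid hinged along the far (+x) long side. The torch stands near the -y end (robot's right); the free room is to +y.
- torch: Black torch, loose, 135 mm long, about 140 g, standing on its tail on the box floor, lens up, top 141 mm above the ledge. Barrel 28 mm, head (top 31 mm) 34 mm in diameter. Origin: centre of the tail face; z runs to the lens. Starts within 5 mm of the box's long middle line, 58 to 68 mm towards -y. Topples by itself once tilted about 0.2 rad; pushed near the top it tips, not slides.
- torch_lens (a point): Centre of the torch's lens face, 135 mm from the tail along its z.
- lid (a joint): Angle of the yellow wooden lid (70 by 200 by 6 mm, 100 g, no handle), rad: 0 = shut flat on the box, 1.57 = straight up, up to 1.9 = leaning back, away from the robot. Starts open at 1.6 to 1.8. Stiff hinge: it stays where it is left at any angle and takes about 1 to 2 N at its free edge to move, all the way down.
- lid_hinge (a point): Middle of the lid's hinge line, which runs along the box's y: 35 mm from the box origin in +x and 48.5 mm above the ledge, on the lid's lower (inner) face when shut.
- lid_edge (a point): Middle of the lid's free edge, 70 mm from the hinge line, half-way through the lid's thickness.
- jar: Glass jar with a brass twist cap, loose, 68 mm in diameter, 95 mm high, upright. Origin: centre of its underside. Leave alone.
- dish: Speckled white ceramic ring dish, loose, 100 mm in diameter, 32 mm high. Origin: centre of its underside. Leave alone.
- keys: Steel key ring 38 mm in diameter with two keys reaching 70 mm from its centre along +x, lying flat, 4 mm thick. Origin: centre of the ring on the ledge. Leave alone.
- whistle: Blue plastic whistle, lying, about 50 mm long, 20 mm wide, 24 mm high. Origin: under its round body. Leave alone.
- peg_a: Wooden pegboard peg standing on its 34 mm square foot, 14 mm in diameter, 60 mm high in all. Origin: centre of its underside. Leave alone.
- peg_b: A second wooden peg like the first. Leave alone.
Mind the look-alikes: they are no part of the job. What is shaped like the torch_box but blue or turquoise is not meant.

How it is judged:
By the outcome, as a careful person would: the job done as asked, in the order asked, and still so for the second after the job is handed in, with the robot touching nothing.
It also fails if it takes over 42 s, if anything falls off the work surface, if the arm or the gripper's body presses on something with over 40 N, if the wrist force passes 120 N, or if a joint passes its speed limit or range.

### The arm

A 7-joint arm with a two-finger parallel gripper is mounted at the origin on the work surface. World frame = base frame: x ahead of the robot, y to its left, z up, the work surface at z = 0. Lengths are in mm, angles in rad, forces in N, time in s.
With the tool pointing down it reaches from about 425 to 875 mm from the base axis. Payload 9.9 kg.
Tool frame: the origin (TCP) lies midway between the tips of the shut fingers; the grasp point (between the pads) lies 19 mm behind it (bot.grip_depth is the distance from the TCP to the grasp point, in mm); z points along the fingers, y is the line along which they close (so a half turn about z gives the same grasp; the last joint's range is limited). The gripper opens to 85 mm and grips with 20 to 120 N. Pads are 22 mm wide; open, the fingers measure 114 mm over their backs; the gripper's body (76 mm by 85 mm) begins 54 mm behind the grasp point. The pads swing forward as they close: fully open they stand 13 mm farther back than shut.
Start: joints at [-1.414, 0.576, 0.025, 1.437, -0.015, 1.129, -0.057], TCP at [160.966, 655.53, 231.289] pointing down, gripper open.
Joint ranges: [-2.76, 2.76], [-0.34, 2.15], [-1.52, 1.57], [0.19, 2.46], [-1.09, 4.23], [0.17, 1.99], [-2.82, 2.82]. Speed limits (rad/s): [2.22, 2.22, 3.01, 3.01, 3.14, 3.14, 3.14].

### API

Orientations are given as [roll, pitch, yaw] about the fixed x, y, z axes, in that order (R = Rz(yaw) Ry(pitch) Rx(roll)).
In Python, from workcell import bot gives the robot as it stands. The module is installed in compiled form; this text tells all that it offers.
- The arm moves only by the shell command python3 -m inch 'ROWS' [FORCE]. ROWS is JSON, a list of rows, each a list of 3 entries, a list of its own where there are three numbers: the opening, from 0 (shut) to 1 (fully open), then the shift along the tool's x, y, z in cm, then the turn, a rotation vector about the tool's x, y, z in degrees. A call has 1 to 12 rows; each row is the pose to reach, as a shift and turn from the pose commanded when the call began, along the tool's axes at that moment; what a row does not reach only later rows make up. A row lasts 1/12 s, in which the tool goes at most 41.7 mm and 7.16 degrees, less where a joint would pass 70% of its speed; a pose out of reach is approached as far as the arm can. A call with a gripper value outside its range is refused whole. The fingers move at their own pace and stop on an object; FORCE is the grip in N (left out, the last holds). Time passes only in rows, so rows that repeat a pose let the fingers close. It gives the time, the measured TCP pose, the force and the opening at its end, in the units of the state.
- bot.get_obs(): the state, without advancing time (a new reading comes with each control period).
- bot.grab_frame(name): name is "side" or "top" or "wrist"; returns the picture (384x512x3 uint8, red, green, blue); there is no depth.
- bot.camera_info(name): a dict with "fx", "fy", "cx", "cy" (pixels), "view" (4x4, takes a point from world to camera coordinates); the wrist camera has in their place "T_tool_cam" (4x4, takes a point from camera to tool coordinates, whose origin is the TCP and whose axes are the flange's). Camera axes: x right, y up, looking along -z (the intrinsics and any distortion apply to the point x, -y, -z); pixel columns grow to the right and rows downward; lengths in mm; the calibration is good to about 2 mm. A picture is of the moment at which its call begins: read the wrist's pose just before it. camera_info takes no time and is no camera call.
- bot.close_job(): hands the job in, once; it reports no verdict.
Trained networks look in the newest picture that a camera, given by its name, has taken for a name from the list of things; names that differ only in an ending like _2 or _b are one class to them, and where a whole thing is asked for, a point or a joint stands for the part that bears it (a point fixed in the world has none). Each returns a list of dicts, best first, with "conf" (0 to 1); they miss things now and then, are a little off and sometimes report something else, mostly with a low value. They report only what shows in the picture. A call takes as long as a camera call. They do not tell look-alikes from the thing itself.
- bot.find_in(camera, thing): "xy" ([column, row] as shares, 0 to 1, of the picture: columns of its width, rows of its height, amid what is visible of it).
The state is a dict: "time_s": time; "joint_positions": joint angles; "joint_velocities": joint speeds; "tau": joint torques, N m; "ee_pos": TCP position; "ee_rot": TCP orientation; "force": force on the tool from outside, world axes, zero at the start; "ft_torque": the same for the moment, N m; "grip_width": finger opening in mm.
Only numpy, scipy, OpenCV 4.12 (cv2) and the standard library are available. Lean on these libraries where they do the work, as an engineer would, in place of code of your own. Each camera call takes 0.05 s, during which the arm holds its last target. There are 200 camera calls.

## Working session

There is one attempt and no reset: what is moved stays moved. The work goes in short steps, Python scripts to look and compute and a shell command to move; the robot and the scene stay as the last step left them, time stands still between calls to the robot, and variables do not carry over. Pictures are saved under pics/ and viewed, on a budget of 10 in all, crops included, one or two more only if the job needs it, and the job is handed in when it is done.

```bash
mkdir -p pics; ls; python3 - <<'E'
from workcell import bot
import cv2,numpy as np
o=bot.get_obs(); print(o['time_s'],o['ee_pos'],o['ee_rot'],o['grip_width'],o['force'])
ims=[]
for c in('side','top'):
    im=bot.grab_frame(c); cv2.imwrite(f'pics/{c}0.png',im[:,:,::-1])
    i=bot.camera_info(c); print(c,{k:np.round(v,3).tolist() for k,v in i.items()})
    for t in('torch_box','torch','torch_lens','lid','lid_edge','lid_hinge','jar','dish','keys','whistle','peg_a'):
        try: print(c,t,[(np.round(np.array(d['xy'])*[512,384]).tolist(),round(d['conf'],2)) for d in bot.find_in(c,t)][:4])
        except Exception as e: print(t,e)
print({k:np.round(v,3).tolist() for k,v in bot.camera_info('wrist').items()},bot.get_obs()['time_s'])
E
```

```text
pics
0.0 [160.8880383  655.10013283 230.46193919] [-3.13999450e+00  1.36256503e-04  2.90081998e+00] 85.2475110445334 [ 0.29364072  0.60113139 -0.0412619 ]
side {'fx': 479.822, 'fy': 479.822, 'cx': 255.785, 'cy': 185.843, 'view': [[0.962, -0.273, 0.0, -531.485], [0.163, 0.575, 0.802, -137.028], [-0.219, -0.771, 0.598, -1277.44], [0.0, 0.0, 0.0, 1.0]]}
side torch_box [([356.0, 294.0], 0.75), ([161.0, 180.0], 0.72), ([214.0, 331.0], 0.63), ([188.0, 236.0], 0.61)]
side torch [([251.0, 193.0], 0.97), ([261.0, 181.0], 0.55)]
side torch_lens [([250.0, 194.0], 0.78), ([334.0, 195.0], 0.18)]
side lid [([356.0, 286.0], 0.93), ([187.0, 225.0], 0.83), ([262.0, 183.0], 0.73), ([164.0, 167.0], 0.66)]
side lid_edge [([191.0, 227.0], 0.97), ([360.0, 286.0], 0.75), ([262.0, 183.0], 0.61), ([161.0, 169.0], 0.57)]
side lid_hinge [([357.0, 284.0], 0.96), ([215.0, 320.0], 0.78), ([190.0, 228.0], 0.75), ([164.0, 167.0], 0.72)]
side jar [([271.0, 256.0], 0.66)]
side dish [([223.0, 150.0], 0.74), ([261.0, 181.0], 0.37)]
side keys [([318.0, 174.0], 0.67), ([332.0, 194.0], 0.23)]
side whistle [([289.0, 144.0]
[... 540 characters left out ...]
0, 276.0], 0.95), ([398.0, 139.0], 0.93), ([177.0, 291.0], 0.87), ([412.0, 268.0], 0.61)]
top lid_edge [([289.0, 276.0], 0.9), ([176.0, 292.0], 0.69), ([414.0, 271.0], 0.67), ([398.0, 138.0], 0.63)]
top lid_hinge [([413.0, 267.0], 0.9), ([403.0, 135.0], 0.74), ([247.0, 185.0], 0.71), ([287.0, 274.0], 0.62)]
top jar [([344.0, 203.0], 0.74)]
top dish [([137.0, 211.0], 0.61)]
top keys [([207.0, 105.0], 0.57)]
top whistle [([343.0, 97.0], 0.45)]
top peg_a [([260.0, 107.0], 0.74), ([136.0, 115.0], 0.44)]
{'fx': 277.853, 'fy': 277.853, 'cx': 256.412, 'cy': 191.628, 'T_tool_cam': [[-0.001, 0.951, 0.308, 78.885], [1.0, 0.001, -0.0, -0.017], [-0.0, 0.308, -0.951, -143.741], [0.0, 0.0, 0.0, 1.0]]} 1.2
```

```bash
python3 -c "
import cv2,numpy as np
a=cv2.imread('pics/side0.png');b=cv2.imread('pics/top0.png')
s=cv2.resize(b,(800,600));cv2.imwrite('pics/top1.png',s)
cv2.imwrite('pics/side1.png',cv2.resize(a,(800,600)))"
```

```text
(no output)
```

View pics/top1.png

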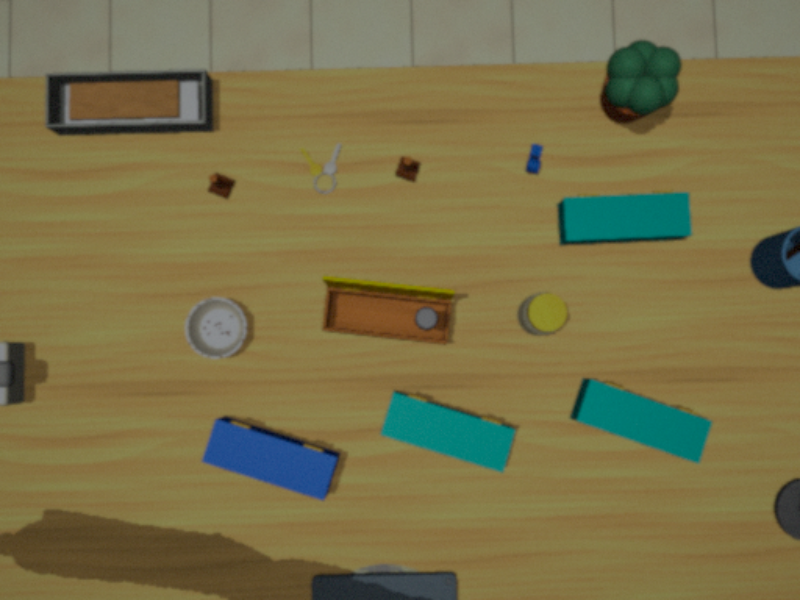

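View pics/side1.png

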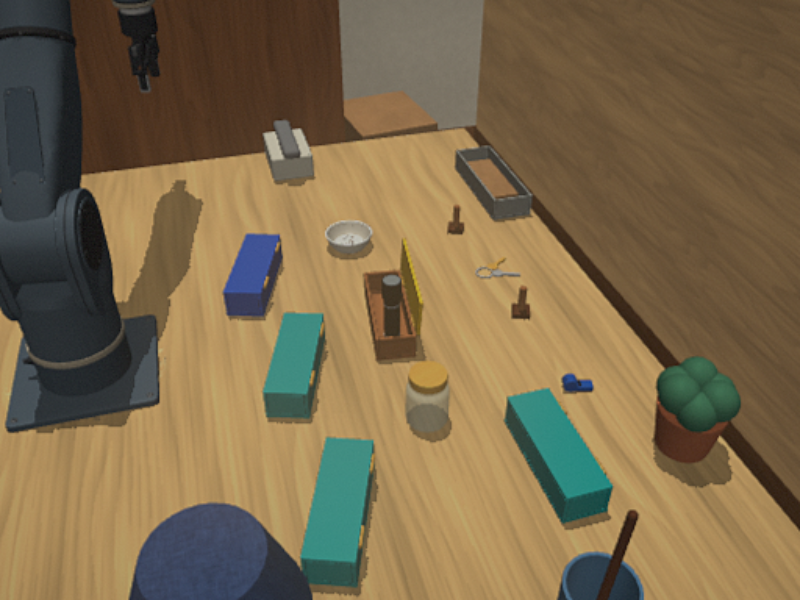

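The wanted box is the brown open one with the yellow lid, at (390,315) in the 800x600 top view and (390,310) in the side view. Look-alikes in the top view are the blue box (270,458) and the turquoise boxes (448,430), (642,420) and (625,218), all shut and the wrong colour. Next is a close crop of the chosen box in both views.

```bash
python3 -c "
import cv2,numpy as np
b=cv2.imread('pics/top0.png')[170:225,200:300];a=cv2.imread('pics/side0.png')[148:232,222:302]
b=cv2.resize(b,None,fx=8,fy=8,interpolation=2)[:, :800];a=cv2.resize(a,None,fx=7,fy=7,interpolation=2)
cv2.imwrite('pics/c1.png',b);cv2.imwrite('pics/c2.png',a)"
```

```text
(no output)
```

View pics/c1.png

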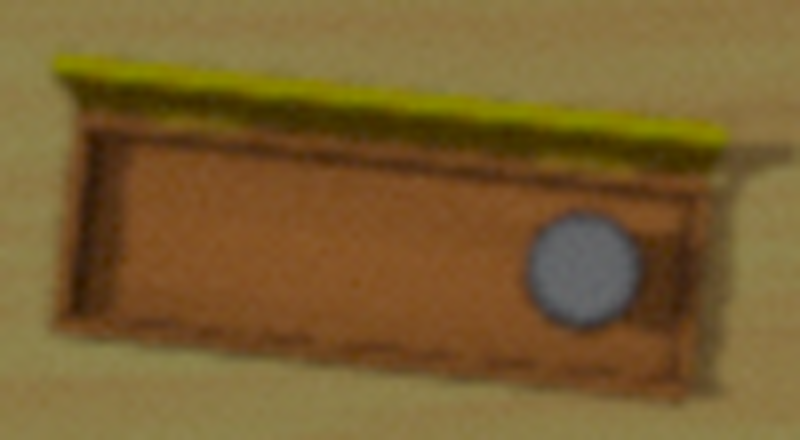

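View pics/c2.png

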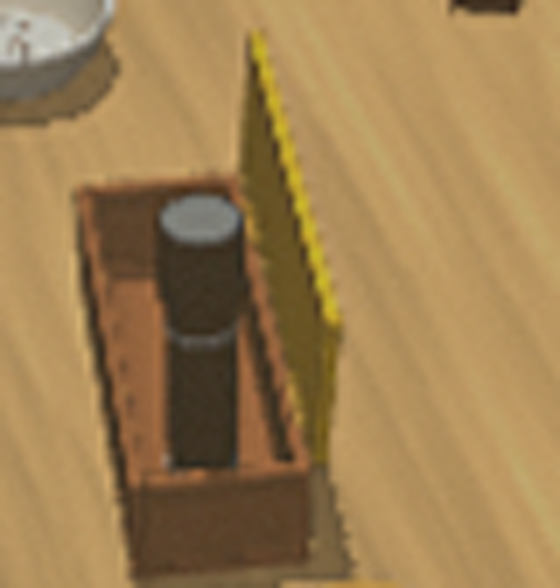

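Top crop: box rim corners are at (55,330), (688,398), (712,185) and (80,120), the lens at (583,268), and the lid's free edge runs (55,67)–(727,135). The side crop agrees: open brown box, standing torch, yellow lid. I'll fit the pose from these.

```bash
cat > h.py <<'E'
from workcell import bot
import numpy as np
from scipy.optimize import least_squares
from scipy.spatial.transform import Rotation as R
def proj(c,P,i=None):
    i=i or bot.camera_info(c); P=np.atleast_2d(P)
    q=P@np.array(i['view'])[:3,:3].T+np.array(i['view'])[:3,3]
    return np.c_[i['cx']+i['fx']*q[:,0]/-q[:,2],i['cy']+i['fy']*-q[:,1]/-q[:,2]]
def world(p,L):  # p=x,y,yaw
    c,s=np.cos(p[2]),np.sin(p[2]); L=np.atleast_2d(L)
    return np.c_[p[0]+c*L[:,0]-s*L[:,1],p[1]+s*L[:,0]+c*L[:,1],L[:,2]]
def lid(a,y,d=70,t=-3): # points on lid: d from hinge, t along normal
    # shut: lid extends -x from hinge; t>0 up
    return [35-d*np.cos(a)+t*np.sin(a),y,48.5+d*np.sin(a)+t*np.cos(a)]
E
python3 - <<'E'
from h import *
T=(np.array([(55,330),(688,398),(712,185),(80,120),(583,268),(55,67),(727,135)])+.5)/8-.5+[200,170]
S=(np.array([(78,190),(135,478),(308,468),(200,220),(258,35),(338,322)])+.5)/7-.5+[222,148]
I={c:bot.camera_info(c) for c in('top','side')}
def res(q,full=False):
    b=q[:3];a=q[3];le=[*q[4:6],141]
    rim=world(b,[[-35,100,48],[-35,-100,48],[35,-100,48],[35,100,48]])
    e=world(b,[lid(a,100,70,3),lid(a,-100,70,3)])
    lw=world(b,[le])
    r=np.r_[proj('top',np.r_[rim,lw,e],I['top'])-T, proj('side',np.r_[rim[:3],lw,e],I['side'])-S]
    return r if full else r.ravel()
s=least_squares(res,[600,0,-.1,1.7,0,-62],loss='soft_l1')
print(np.round(s.x,3));print(np.round(res(s.x,1),1).tolist())
for t,c in(('jar',[344,203]),('peg_a',[260,107]),('dish',[137,211]),('keys',[207,105])):
    f=least_squares(lambda p:(proj('top',[[*p,30 if t in('jar','dish') else 10]],I['top'])-c).ravel(),[600,0]);print(t,f.x.round())
E
```

```text
[525.514 -14.64   -6.414  -4.644  -1.898 -60.407]
[[-0.7, 0.3], [0.6, 0.4], [0.5, -1.1], [-0.7, -1.5], [-0.1, -0.1], [-0.4, -0.7], [0.6, -0.3], [-0.8, -0.6], [-1.0, 1.5], [0.4, 0.5], [-0.1, 0.2], [-0.6, -0.4], [-0.5, 0.2]]
jar [ 516. -256.]
peg_a [771. -52.]
dish [509. 264.]
keys [780.  85.]
```

```bash
cat >> h.py <<'E'
B=[525.5,-14.6,-.131]
YAW=np.pi+B[2]
def plan(pts,o=None,box=True):
    o=o or bot.get_obs(); Rt=R.from_euler('xyz',o['ee_rot']); p=np.array(o['ee_pos'])
    tgt=R.from_euler('xyz',[np.pi,0,YAW])
    print('turn',np.degrees((Rt.inv()*tgt).as_rotvec()).round(2))
    for q in pts:
        w=world(B,[q])[0] if box else np.array(q)
        print(q,'world',w.round(),'shift cm',(Rt.inv().apply(w-p)/10).round(2))
def at():
    o=bot.get_obs(); c,s=np.cos(B[2]),np.sin(B[2]); d=np.array(o['ee_pos'])
    e=d[:2]-B[:2]; print('t',o['time_s'],'box',np.round([c*e[0]+s*e[1],-s*e[0]+c*e[1],d[2]],1),'rot',np.round(o['ee_rot'],3),'F',np.round(o['force'],1),'w',round(o['grip_width'],1)); return o
E
python3 - <<'E'
from h import *
o=at();plan([[450,350,230]],o,False);plan([[-2,-114,230],[-2,-114,118],[-2,-92,118],[-2,-50,118]],o)
E
```

```text
t 1.2 box [-448.9  616.8  231.3] rot [-3.142 -0.     2.901] F [-0.2  0.2  0.1] w 85.4
turn [-0.   -0.   -6.29]
[450, 350, 230] world [450 350 230] shift cm [-35.35 -22.78   0.13]
turn [-0.   -0.   -6.29]
[-2, -114, 230] world [ 509. -127.  230.] shift cm [-52.43 -67.74   0.13]
[-2, -114, 118] world [ 509. -127.  118.] shift cm [-52.43 -67.74  11.33]
[-2, -92, 118] world [ 511. -106.  118.] shift cm [-52.19 -65.55  11.33]
[-2, -50, 118] world [517. -64. 118.] shift cm [-51.73 -61.38  11.33]
```

```bash
r='[0,[-35.3,-22.8,0],[0,0,-6.3]]'; python3 -m inch '[[0,[-35.3,-22.8,0],[0,0,-6.3]],[0,[-35.3,-22.8,0],[0,0,-6.3]],[0,[-35.3,-22.8,0],[0,0,-6.3]],[0,[-35.3,-22.8,0],[0,0,-6.3]],[0,[-35.3,-22.8,0],[0,0,-6.3]],[0,[-35.3,-22.8,0],[0,0,-6.3]],[0,[-35.3,-22.8,0],[0,0,-6.3]],[0,[-35.3,-22.8,0],[0,0,-6.3]],[0,[-35.3,-22.8,0],[0,0,-6.3]],[0,[-35.3,-22.8,0],[0,0,-6.3]],[0,[-35.3,-22.8,0],[0,0,-6.3]],[0,[-35.3,-22.8,0],[0,0,-6.3]]]'; python3 - <<'E'
from h import *
o=at();plan([[-2,-114,230]],o)
E
```

```text
time_s: 2.2
ee_pos: [452.0, 346.7, 231.5]
ee_rot: [-3.141, 0.001, 3.004]
force: [-0.4, 0.6, 0.6]
grip_width: 0.1
t 2.2 box [-120.1  348.6  231.5] rot [-3.141e+00  1.000e-03  3.004e+00] F [-0.4  0.6  0.6] w 0.1
turn [-0.04  0.07 -0.36]
[-2, -114, 230] world [ 509. -127.  230.] shift cm [-12.1  -46.19   0.2 ]
```

```bash
python3 -m inch '[[0,[-12.1,-46.2,0.2],[0,0,-0.4]],[0,[-12.1,-46.2,0.2],[0,0,-0.4]],[0,[-12.1,-46.2,0.2],[0,0,-0.4]],[0,[-12.1,-46.2,0.2],[0,0,-0.4]],[0,[-12.1,-46.2,0.2],[0,0,-0.4]],[0,[-12.1,-46.2,0.2],[0,0,-0.4]],[0,[-12.1,-46.2,0.2],[0,0,-0.4]],[0,[-12.1,-46.2,0.2],[0,0,-0.4]],[0,[-12.1,-46.2,0.2],[0,0,-0.4]],[0,[-12.1,-46.2,0.2],[0,0,-0.4]],[0,[-12.1,-46.2,0.2],[0,0,-0.4]],[0,[-12.1,-46.2,0.2],[0,0,-0.4]]]'; python3 - <<'E'
from h import *
o=at();plan([[-2,-114,118],[-2,-92,118]],o)
E
```

```text
time_s: 3.2
ee_pos: [509.2, -128.4, 229.6]
ee_rot: [-3.14, 0.001, 3.014]
force: [0.6, 0.5, -0.0]
grip_width: 0.2
t 3.2 box [  -1.3 -114.9  229.6] rot [-3.140e+00  1.000e-03  3.014e+00] F [ 0.6  0.5 -0. ] w 0.2
turn [-0.11  0.06  0.22]
[-2, -114, 118] world [ 509. -127.  118.] shift cm [ 0.09  0.11 11.16]
[-2, -92, 118] world [ 511. -106.  118.] shift cm [ 0.08  2.31 11.16]
```

```bash
python3 -m inch '[[0,[0,0,4],[0,0,0]],[0,[0,0,8],[0,0,0]],[0,[0,0,11.2],[0,0,0]],[0,[0,0,11.2],[0,0,0]],[0,[0,1,11.2],[0,0,0]],[0,[0,1.6,11.2],[0,0,0]],[0,[0,1.6,11.2],[0,0,0]]]'; python3 - <<'E'
from h import *
import cv2
at();im=bot.grab_frame('side')[120:240,200:320,::-1];im2=bot.grab_frame('top')[150:270,190:310,::-1]
cv2.imwrite('pics/d1.png',cv2.resize(np.hstack([im,im2]),(800,400),interpolation=2))
E
```

```text
time_s: 3.78
ee_pos: [512.9, -105.5, 119.4]
ee_rot: [3.14, 0.003, 3.021]
force: [0.8, 0.5, -0.1]
grip_width: -0.4
t 3.7833 box [ -0.6 -91.8 119.4] rot [3.140e+00 3.000e-03 3.021e+00] F [ 0.8  0.5 -0.1] w -0.4
```

View pics/d1.png

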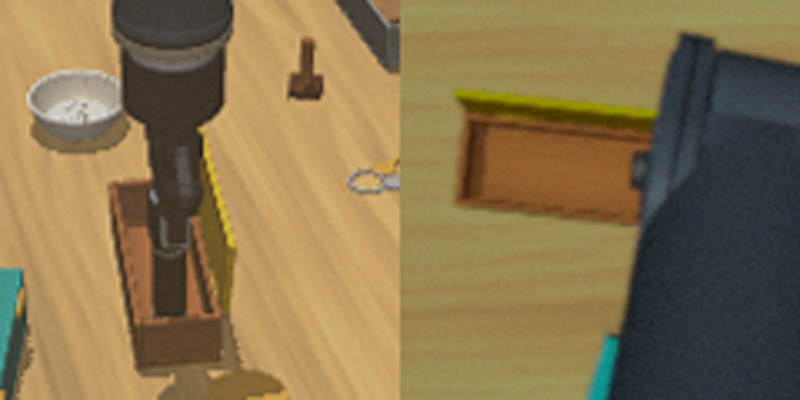

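The finger stands just right of the torch head, and the jar, dish and lid are clear. I'll push slowly.

```bash
python3 -m inch '[[0,[0,0.3,0],[0,0,0]],[0,[0,0.6,0],[0,0,0]],[0,[0,0.9,0],[0,0,0]],[0,[0,1.2,0],[0,0,0]],[0,[0,1.5,0],[0,0,0]],[0,[0,1.8,0],[0,0,0]],[0,[0,2.1,0],[0,0,0]],[0,[0,2.4,0],[0,0,0]],[0,[0,2.7,0],[0,0,0]],[0,[0,3.0,0],[0,0,0]],[0,[0,3.3,0],[0,0,0]],[0,[0,3.6,0],[0,0,0]]]'; python3 - <<'E'
from h import *
at()
for t in('torch','torch_lens'):
    bot.grab_frame('side') if t=='torch' else 0
    print(t,[(np.round(np.array(d['xy'])*[512,384]).tolist(),round(d['conf'],2)) for d in bot.find_in('side',t)][:3])
E
```

```text
time_s: 4.88
ee_pos: [515.5, -72.0, 117.3]
ee_rot: [-3.142, -0.0, 3.018]
force: [-0.2, 0.2, -0.5]
grip_width: -0.0
t 4.8833 box [ -2.4 -58.2 117.3] rot [-3.142 -0.     3.018] F [-0.2  0.2 -0.5] w -0.0
torch [([246.0, 195.0], 0.53), ([222.0, 151.0], 0.53)]
torch_lens [([246.0, 200.0], 0.91)]
```

```bash
python3 -m inch '[[0,[0,0.4,0],[0,0,0]],[0,[0,0.8,0],[0,0,0]],[0,[0,1.2,0],[0,0,0]],[0,[0,1.2,0],[0,0,0]],[0,[0,1.2,0],[0,0,0]]]'; python3 - <<'E'
from h import *
import cv2
at();im=bot.grab_frame('side')[120:240,200:320,::-1];im2=bot.grab_frame('top')[150:270,190:310,::-1]
cv2.imwrite('pics/d2.png',cv2.resize(np.hstack([im,im2]),(800,400),interpolation=2))
E
```

```text
time_s: 5.45
ee_pos: [517.0, -60.0, 117.3]
ee_rot: [3.142, -0.0, 3.018]
force: [-0.4, -0.8, -0.3]
grip_width: 0.1
t 5.45 box [ -2.5 -46.1 117.3] rot [ 3.142 -0.     3.018] F [-0.4 -0.8 -0.3] w 0.1
```

View pics/d2.png

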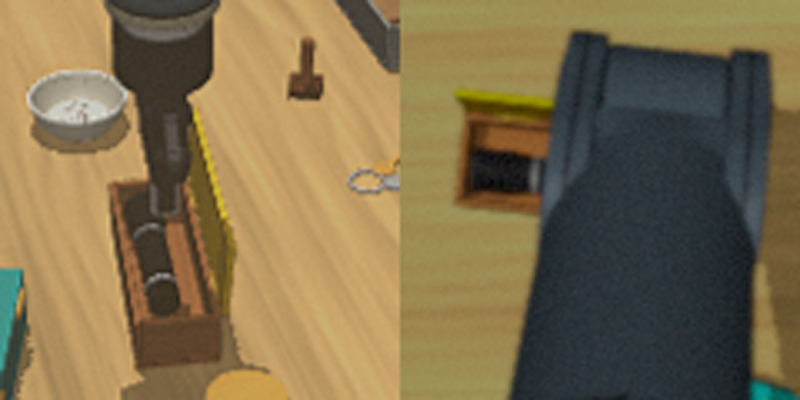

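Torch lies lengthwise in the box (side crop, tail (165,295), head (130,205)). Next I move up and behind the lid, re-checking the torch from there.

```bash
python3 - <<'E'
from h import *
o=at();plan([[-2,-46,180],[85,0,180],[85,0,100]],o)
E
```

```text
t 5.55 box [ -2.4 -46.6 117.3] rot [-3.141 -0.     3.018] F [0.2 0.2 0.6] w -0.1
turn [-0.01 -0.    0.41]
[-2, -46, 180] world [518. -60. 180.] shift cm [-0.04  0.06 -6.27]
[85, 0, 180] world [610. -26. 180.] shift cm [-8.78  4.6  -6.27]
[85, 0, 100] world [610. -26. 100.] shift cm [-8.78  4.6   1.73]
```

```bash
python3 -m inch '[[0,[0,0,-3.5],[0,0,0]],[0,[0,0,-6.3],[0,0,0]],[0,[0,0,-6.3],[0,0,0]],[0,[-4,2,-6.3],[0,0,0.4]],[0,[-8,4,-6.3],[0,0,0.4]],[0,[-8.8,4.6,-6.3],[0,0,0.4]],[0,[-8.8,4.6,-6.3],[0,0,0.4]],[0,[-8.8,4.6,-6.3],[0,0,0.4]]]'; python3 - <<'E'
from h import *
import cv2
o=at();im=bot.grab_frame('side')[140:240,210:310,::-1];im2=bot.grab_frame('wrist')[:,:,::-1]
cv2.imwrite('pics/d3.png',np.hstack([cv2.resize(im,(400,400),interpolation=2),cv2.resize(im2,(400,300)).repeat(1,0)[:300] if 0 else cv2.copyMakeBorder(cv2.resize(im2,(400,300)),0,100,0,0,0)]))
D=60
P=[[85,0,100],[60,0,100]]
for a in(1.65,1.5,1.3,1.1,.9,.7,.5,.3,.15,0,-.06):
    c=lid(a,0,D,6);P.append([round(c[0]+11,1),0,round(c[2],1)])
plan(P,o)
E
```

```text
time_s: 6.22
ee_pos: [610.1, -25.4, 179.5]
ee_rot: [-3.141, -0.001, 3.012]
force: [-0.7, -0.8, -1.0]
grip_width: 0.0
t 6.2167 box [ 85.3   0.4 179.5] rot [-3.141e+00 -1.000e-03  3.012e+00] F [-0.7 -0.8 -1. ] w 0.0
turn [-0.02 -0.06  0.05]
[85, 0, 100] world [610. -26. 100.] shift cm [ 0.02 -0.04  7.95]
[60, 0, 100] world [585. -22. 100.] shift cm [ 2.52 -0.03  7.95]
[np.float64(56.7), 0, np.float64(107.8)] world [582. -22. 108.] shift cm [ 2.85 -0.03  7.17]
[np.float64(47.7), 0, np.float64(108.8)] world [573. -21. 109.] shift cm [ 3.75 -0.03  7.07]
[np.float64(35.7), 0, np.float64(107.9)] world [561. -19. 108.] shift cm [ 4.95 -0.03  7.16]
[np.float64(24.1), 0, np.float64(104.7)] world [549. -18. 105.] shift cm [ 6.11 -0.03  7.48]
[np.float64(13.4), 0, np.float64(99.2)] world [539. -16.  99.] shift cm [ 7.18 -0.03  8.03]
[np.float64(4.0), 0, np.float64(91.7)] world [529. -15.  92.] shift cm [ 8.12 -0.03  8.79]
[np.float64(-3.8), 0, np.float64(82.5)] world [522. -14.  82.] shift cm [ 8.9  -0.03  9.71]
[np.float64(-9.5), 0, np.float64(72.0)] world [516. -13.  72.] shift cm [ 9.47 -0.03 10.76]
[np.float64(-12.4), 0, np.float64(63.4)] world [513. -13.  63.] shift cm [ 9.76 -0.02 11.62]
[np.float64(-14.0), 0, np.float64(54.5)] world [512. -13.  54.] shift cm [ 9.92 -0.02 12.51]
[np.float64(-14.3), 0, np.float64(50.9)] world [511. -13.  51.] shift cm [ 9.95 -0.02 12.87]
```

View pics/d3.png

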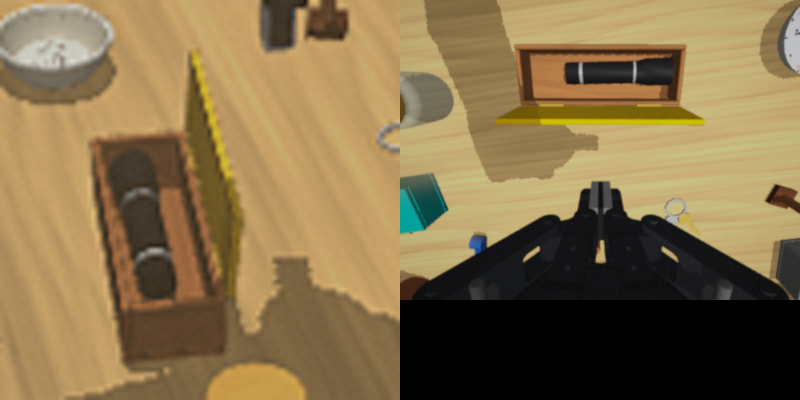

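Torch flat inside (wrist crop: head end (673,70) short of the wall at 683), so I push the lid along its arc.

```bash
python3 -m inch '[[0,[0,0,4],[0,0,0]],[0,[0,0,7.6],[0,0,0]],[0,[0,0,7.6],[0,0,0]],[0,[1.5,0,7.4],[0,0,0]],[0,[2.8,0,7.2],[0,0,0]],[0,[3.5,0,7.1],[0,0,0]],[0,[4.2,0,7.1],[0,0,0]],[0,[5.0,0,7.2],[0,0,0]],[0,[5.6,0,7.3],[0,0,0]],[0,[6.1,0,7.5],[0,0,0]],[0,[6.7,0,7.8],[0,0,0]],[0,[7.2,0,8.0],[0,0,0]]]'; python3 - <<'E'
from h import *
o=at()
P=[]
for a in(.9,.7,.5,.3,.15,0,-.06):
    c=lid(a,0,60,6);P.append([round(c[0]+11,1),0,round(c[2],1)])
plan(P,o)
E
```

```text
time_s: 7.32
ee_pos: [538.0, -16.0, 99.9]
ee_rot: [3.142, -0.0, 3.011]
force: [1.1, -0.2, -0.1]
grip_width: 0.3
t 7.3167 box [12.6  0.2 99.9] rot [ 3.142 -0.     3.011] F [ 1.1 -0.2 -0.1] w 0.3
turn [ 0.   -0.02  0.02]
[np.float64(13.4), 0, np.float64(99.2)] world [539. -16.  99.] shift cm [-0.08 -0.02  0.07]
[np.float64(4.0), 0, np.float64(91.7)] world [529. -15.  92.] shift cm [ 0.86 -0.02  0.82]
[np.float64(-3.8), 0, np.float64(82.5)] world [522. -14.  82.] shift cm [ 1.64 -0.02  1.74]
[np.float64(-9.5), 0, np.float64(72.0)] world [516. -13.  72.] shift cm [ 2.21 -0.02  2.79]
[np.float64(-12.4), 0, np.float64(63.4)] world [513. -13.  63.] shift cm [ 2.5  -0.02  3.65]
[np.float64(-14.0), 0, np.float64(54.5)] world [512. -13.  54.] shift cm [ 2.66 -0.02  4.54]
[np.float64(-14.3), 0, np.float64(50.9)] world [511. -13.  51.] shift cm [ 2.69 -0.02  4.9 ]
```

```bash
python3 -m inch '[[0,[0.5,0,0.4],[0,0,0]],[0,[0.9,0,0.8],[0,0,0]],[0,[1.3,0,1.3],[0,0,0]],[0,[1.6,0,1.7],[0,0,0]],[0,[1.9,0,2.2],[0,0,0]],[0,[2.2,0,2.8],[0,0,0]],[0,[2.4,0,3.3],[0,0,0]],[0,[2.5,0,3.8],[0,0,0]],[0,[2.6,0,4.2],[0,0,0]],[0,[2.6,0,4.5],[0,0,0]],[0,[2.6,0,4.6],[0,0,0]],[0,[2.6,0,4.6],[0,0,0]]]'; python3 -c "from h import *;at()"
```

```text
time_s: 8.32
ee_pos: [512.5, -12.9, 54.6]
ee_rot: [3.142, -0.001, 3.011]
force: [-3.5, 1.1, 7.5]
grip_width: -0.1
t 8.3167 box [-13.1   0.   54.6] rot [ 3.142e+00 -1.000e-03  3.011e+00] F [-3.5  1.1  7.5] w -0.1
```

Contact is at 54.6 mm, where a shut lid's top should be (54.5), with the force rising. I'll press slightly more, then retreat upward.

```bash
python3 -m inch '[[0,[0,0,0.1],[0,0,0]],[0,[0,0,0.2],[0,0,0]],[0,[0,0,0.2],[0,0,0]]]'; python3 -m inch '[[0,[0,0,-1],[0,0,0]],[0,[0,0,-4],[0,0,0]],[0,[0,0,-8],[0,0,0]],[0,[0,0,-12],[0,0,0]],[0,[-4,0,-15],[0,0,0]],[0,[-8,0,-15],[0,0,0]],[0,[-12,0,-15],[0,0,0]],[0,[-14,0,-15],[0,0,0]],[0,[-14,0,-15],[0,0,0]]]'; python3 - <<'E'
from h import *
import cv2
at();im=bot.grab_frame('side');im2=bot.grab_frame('wrist')[:,:,::-1]
cv2.imwrite('pics/e1.png',np.hstack([cv2.resize(im[120:240,200:320,::-1],(400,400),interpolation=2),cv2.copyMakeBorder(cv2.resize(im2,(400,300)),0,100,0,0,0)]))
for a in(0,.05,.1): print(a,((proj('side',world(B,[lid(a,-100,70,6),lid(a,100,70,6),lid(a,-100,0,6)]))-[200,120])*400/120).round().tolist())
E
```

```text
time_s: 8.57
ee_pos: [512.5, -12.9, 54.2]
ee_rot: [3.141, 0.0, 3.01]
force: [-10.0, 1.6, 34.3]
grip_width: 0.4
time_s: 9.32
ee_pos: [655.9, -31.8, 201.6]
ee_rot: [-3.141, 0.003, 3.01]
force: [-0.8, 0.8, -0.2]
grip_width: 0.1
t 9.3167 box [131.6  -0.  201.6] rot [-3.141e+00  3.000e-03  3.010e+00] F [-0.8  0.8 -0.2] w 0.1
0 [[133.0, 318.0], [106.0, 175.0], [220.0, 310.0]]
0.05 [[133.0, 315.0], [106.0, 171.0], [220.0, 310.0]]
0.1 [[134.0, 312.0], [107.0, 168.0], [221.0, 310.0]]
```

View pics/e1.png

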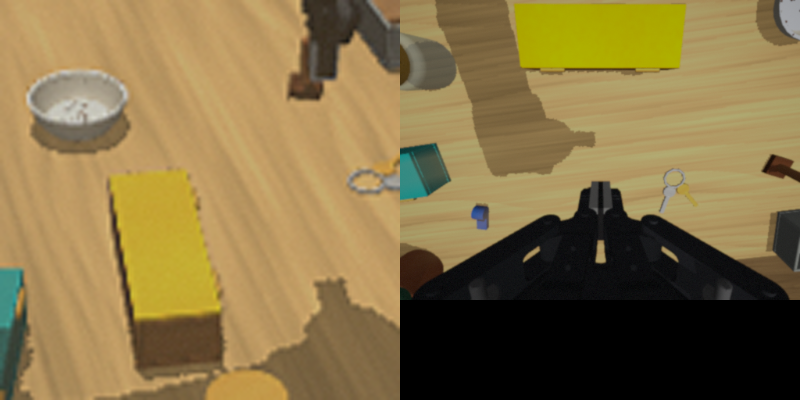

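The lid is shut: its corners are seen at about (133,318), (108,176) and (220,312), matching the predictions for angle 0. Nothing else has moved, so I hand in.

```bash
python3 -c "
from h import *
at();print(bot.close_job())"
```

```text
t 9.4167 box [ 1.274e+02 -1.000e-01  2.013e+02] rot [-3.141e+00 -1.000e-03  3.010e+00] F [-0.4 -0.2  0.1] w -0.1
the job is handed in; nothing more can be done
None
```

I tipped the torch over with shut fingertips so that it lies lengthwise in its brown box. Then I pushed the yellow lid over from behind until it was shut. I handed the job in at about 9.4 s; the hand-in gave no verdict.

**Last checks:**
- **Torch:** the side and wrist pictures taken before I closed the lid showed it flat inside the box. It is out of sight now.
- **Lid:** the fingertip met a hard stop at 54.2–54.6 mm, against the 54.5 mm expected for a shut lid. The lid corners in the side picture match an angle of 0 to within about a pixel, or roughly 0.03 rad.
- **Final press:** the wrist force reading was 34 N at the fingertips at the end of that press, well under the 120 N wrist limit. It came close to the 40 N limit, but that limit applies only to the arm and the gripper's body.
- **Other things:** the dish, keys, whistle and visible peg look unmoved in the last pictures, and so do the parts of the jar in view. I did not check the second peg in those pictures.
- **Robot:** it ended clear of everything, with the force reading near zero.

No checks disagreed, except that the finger briefly read about 6 mm beyond its commanded position before it touched the torch. This had no effect.

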